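Turn a glass carrier over with the hinged flipper

ROBOT

A 6-joint arm with a two-finger parallel gripper is mounted at the origin on a cart in front of the work surface, level with it; the furniture and walls round the work are solid. World frame = base frame: x ahead of the robot, y to its left, z up, the work surface at z = 0. Lengths are in mm, angles in rad, forces in N, time in s.
With the tool pointing down it reaches from about 225 to 725 mm from the base axis. Payload 3.1 kg.
Tool frame: the origin (TCP) lies on the centre line of the jaws, within the pads' length; the fingertips stand 25 mm ahead of it and the grasp point (between the pads) lies 6 mm ahead of it; z points along the fingers, y is the line along which they close (so a half turn about z gives the same grasp; the last joint's range is limited). The gripper opens to 85 mm and grips with 20 to 120 N. Pads are 22 mm wide; open, the fingers measure 114 mm over their backs; the gripper's body (76 mm by 85 mm) begins 54 mm behind the grasp point. The pads swing forward as they close: fully open they stand 13 mm farther back than shut.
Start: joints at [-1.324, 0.048, 0.099, 1.622, 0, 1.443], TCP at [192.18, -488.553, 256.312] pointing down, gripper open.
Joint ranges: [-2.91, 2.91], [-0.99, 1.94], [-1.21, 1.42], [-2.12, 2.29], [-1.49, 1.47], [-3.14, 3.14]. Speed limits (rad/s): [2.79, 2.79, 3.14, 3.14, 3.14, 3.14].

INTERFACE

Orientations are given as a rotation vector (axis times angle).
In Python, from rig import robot, hand, viewer, order, finder gives the robot as it stands. Calls block until the motion is done:
- robot.reach(position, orientation): joint-space move of the TCP to a pose.
- robot.line_to(position, rotation=None, velocity=150, until_force=None): straight line of the TCP; rotation=None keeps the orientation; velocity is the mean speed in mm/s. With until_force (N) it stops when the force on the tool has changed by that much, and returns True; else False.
- robot.move_j(angles): joint-space move.
- hand.grip(opening, grasp_force=None): finger opening in mm; grasp_force is the grip in N (None keeps the last); returns when the fingers have stopped.
- robot.dwell(seconds).
- robot.solve_ik(position, orientation): joint angles nearest the present ones, or None.
- robot.get_obs(): the state.
- viewer.capture(name): name is "side" or "top"; returns (picture, depth): 384x512x3 uint8, red, green, blue; 384x512 float32, mm along the optical axis (not along the pixel's ray), 0 where there is no reading.
- viewer.camera_info(name): a dict with "mtx" (3x3 intrinsics, pixels), "xyz" and "orientation" of the camera in the world. Camera axes: x right, y down, z forward; pixel columns grow to the right and rows downward; lengths in mm; the calibration is good to about 2 mm. A picture is of the moment at which its call begins. camera_info takes no time and is no camera call.
A pose or a line that the arm cannot do raises robot.PlanningError and nothing moves.
- order.finish_job(): hands the job in; it is judged then, once.
Trained networks look in the newest picture that a camera, given by its name, has taken for a name from the list of things; names that differ only in an ending like _2 or _b are one class to them, and where a whole thing is asked for, a point or a joint stands for the part that bears it (a point fixed in the world has none). Each returns a list of dicts, best first, with "confidence" (0 to 1); they miss things now and then, are a little off and sometimes report something else, mostly with a low value. They report only what shows in the picture. A call takes as long as a camera call.
- finder.find_in(target, camera): "bbox" ([left, top, width, height] in pixels, round what is visible of it).
- finder.spot_point(target, camera): "point" ([column, row] in pixels: a listed point, or the origin of a listed thing).
The state is a dict: "clock": time; "q": joint angles; "joint_vel": joint speeds; "tau": joint torques, N m; "tool_pos": TCP position; "tcp_rot": TCP orientation; "force": force on the tool from outside, world axes, zero at the start; "torque": the same for the moment, N m; "grip_width": finger opening in mm; "grip_force": force on a finger pad.
Only numpy, scipy, OpenCV 4.12 (cv2) and the standard library are available. Lean on these libraries where they do the work, as an engineer would, in place of code of your own. Each camera call takes 0.05 s, during which the arm holds its last target. There are 200 camera calls.

TASK

Take the framed glass carrier off its sloping rest, lay it flat, face up and fully home in the nest of the hinged flipper, and let go of it. Then swing the flipper by its bar all the way over onto its stop, so that the carrier drops face down and flat into the fixed nest on the other side of the hinge, and leave it so. Do not knock the beaker about.

Things in the scene. Friction and masses are not known exactly. Their poses are not given: they have to be found in the camera images.
- carrier_center (a point): Centre of the loose carrier: aluminium frame 96 mm long (its x), 56 wide (y), 14 thick (z), 0.12 kg. Its z points out of its face, which has a round glass in a square recess and four small screws; the back is plain. It starts face up on the sloping rest, its length up the slope. Grasp it across the width at mid-length.
- rest: Fixed grey sloping rest, left or right of the station; origin under its dark foot (110 x 70 mm). Its board, 110 x 38 mm (narrower than the carrier, so fingers pass beside it), slopes 32 degrees from level, rising along the rest's +x to 0.09 m above the bench, so that the carrier faces up and back to the robot. A 10 mm lip holds the carrier's lower end.
- station: Fixed turning-over station; origin under the middle of its base (150 x 220 mm) on the bench. Its hinge runs along its x axis, 45 mm above the bench, over the middle, between two cheeks 58 mm high at x = +-66 mm. The flipper lies on its +y side at the start; the fixed nest is on its -y side.
- flipper_seat (a point): On the flipper, 62 mm from the hinge: where the carrier's centre is when fully home in its nest. Axes: x along the hinge, y away from it, z out of the nest (up at the start). The carrier goes in face up, length along x, either end first, 3 mm play each side, walls up to 14 mm with lead-in. Floor 39 mm above the bench. Mid-sides are open for fingers, the floor there only 40 mm wide.
- flipper_bar (a point): Middle of the flipper's round steel bar, 10 mm thick, parallel to the hinge (x) and 140 mm from it, at the hinge's height; 78 mm are free between its two stems, 38 mm between the bar and the nest walls. Pinched from above, it turns between the fingers while the flipper swings.
- flipper (a joint): 0 lying nest up (start), pi/2 upright, pi (its stop) fully over, nest down above the fixed nest. It turns about the station's +x: the bar rises from the +y side and comes down on the -y side. 0.25 kg, damped hinge (0.25 N m s/rad): 2 to 4 N at the bar; let go, it sinks slowly. Past upright the carrier tips out ahead and is guided into the fixed nest as the flipper comes down.
- station_nest (a point): On the station, axes of the station: where the carrier's centre is when it lies fully home in the fixed nest, 65 mm from the hinge on its -y side, 36 mm above the bench. The nest floor is 29 mm above the bench; play on each side 2.5 mm along the hinge and 3.5 mm across it. A steep 50 mm wide ramp beside the hinge, up to 57 mm above the bench, guides the carrier in.
- beaker_base (a point): Middle of the underside of the loose glass beaker, 77 mm wide, 92 mm high, which stands on the opposite side of the station from the rest.

How it is judged (in metres and radians):
On the way, in this order (a step that is already met when the one before it is completed fails the run):
1. the carrier lies face up and fully home in the flipper's nest, let go, with the flipper down (value of joint flipper below 0.08 rad and distance between carrier_center and flipper_seat below 0.0075 m and z of carrier_center in the frame of flipper_seat below 0.0025 m and angle between carrier_center's own z axis and vertical below 0.08 rad and contact force between the fingers and carrier below 0.1 N), for 0.2 s.
2. the flipper, on its way up, carries the carrier in its nest (value of joint flipper between 0.6 and 1.6 rad and distance between carrier_center and flipper_seat below 0.012 m and contact force between the fingers and carrier below 0.1 N), for 0.04 s.
At the end, for the whole second after the job is handed in: The flipper is swung fully over (more than 3.05 rad), and the carrier lies at rest in the fixed nest: face down and flat within 0.08 rad, its centre within 7.5 mm sideways and 3 mm in height of the nest's point, its length along the hinge within 0.12 rad (value of joint flipper above 3.05 rad and horizontal distance between carrier_center and station_nest below 0.0075 m and z of carrier_center in the frame of station_nest between -0.003 and 0.003 m and angle between carrier_center's own z axis and vertical above 3.06 rad and angle between the x axis of carrier_center and the x axis of station_nest, either way round below 0.12 rad and linear speed of carrier below 0.02 m/s); the robot touches nothing.
It fails at once if the beaker is shifted by more than 40 mm or tipped over (distance of beaker_base from where it was at the start of the episode above 0.04 m or angle between beaker_base's own z axis and vertical above 0.5 rad).
It also fails if it takes over 58 s, if anything falls off the work surface, if the arm or the gripper's body presses on something with over 40 N, if the wrist force passes 120 N, or if a joint passes its speed limit or range.

## Working session

There is one attempt and no reset: what is moved stays moved. The work goes in short steps, each a Python script; the robot and the scene stay as the last script left them, time stands still between calls to the robot, and variables do not carry over. Pictures are saved under pics/ and viewed, at most 13 in all, crops included, and the job is handed in when it is done.

```bash
ls; mkdir -p pics; python3 - <<'E'
from rig import robot, hand, viewer, order, finder
import cv2, numpy as np
ims=[]
for c in ("side","top"):
    p,d=viewer.capture(c); np.save(f"pics/{c}_d.npy",d); np.save(f"pics/{c}_p.npy",p)
    cv2.imwrite(f"pics/{c}0.png",p[:,:,::-1])
    i=viewer.camera_info(c); print(c,i)
    for n in ("carrier_center","rest","station","flipper_seat","flipper_bar","station_nest","beaker_base"):
        r=finder.spot_point(n,c); print(n,[(np.round(x["point"],1),round(x["confidence"],2)) for x in r[:2]])
print(robot.get_obs())
E
```

```text
pics
side {'mtx': array([[372.00710424,   0.        , 254.66735707],
       [  0.        , 372.00710424, 192.30173485],
       [  0.        ,   0.        ,   1.        ]]), 'xyz': array([ 34.87676903, 744.70395848, 675.93460321]), 'orientation': array([-0.70820021,  2.5171631 , -1.27605211])}
carrier_center [(array([312.5, 142.9]), 0.64)]
rest [(array([306.9, 155.7]), 0.63)]
station [(array([246. , 213.3]), 0.97)]
flipper_seat [(array([232.9, 210.3]), 0.58)]
flipper_bar [(array([215.8, 225.6]), 0.83)]
station_nest [(array([257.4, 192.1]), 0.69)]
beaker_base [(array([169. , 291.5]), 0.65)]
top {'mtx': array([[436.34142912,   0.        , 254.21752211],
       [  0.        , 436.34142912, 196.9189067 ],
       [  0.        ,   0.        ,   1.        ]]), 'xyz': array([ 381.28297385,   17.9915125 , 1304.04784641]), 'orientation': array([-2.19978258,  2.16287766, -0.06421891])}
carrier_center [(array([376.3, 209.4]), 0.73)]
rest [(array([366.8, 207.9]), 0.51)]
station [(array([249.3, 197.8]), 0.73), (array([141. , 194.9]), 0.37)]
flipper_seat [(array([227.7, 193.6]), 0.8)]
flipper_bar [(array([201.2, 188. ]), 0.71)]
station_nest [(array([269.7, 199.1]), 0.64)]
beaker_base [(array([139.8, 197. ]), 0.82)]
{'clock': 0.8, 'q': array([-1.32377225e+00,  4.79820688e-02,  9.92703846e-02,  1.62202046e+00,
        1.56363891e-05,  1.44301744e+00]), 'joint_vel': array([ 1.47436449e-03,  4.09161826e-05, -1.16188946e-03,  2.27595569e-05,
        4.54368746e-04,  2.03809482e-04]), 'tau': array([-7.76422949e-04, -3.38586080e+01,  3.20126367e+01,  7.35333124e-04,
       -1.85461708e-04, -3.10142077e-06]), 'tool_pos': array([ 192.20199247, -488.5625307 ,  256.35623445]), 'tcp_rot': array([3.08652659e+00, 5.85287379e-01, 3.05246264e-05]), 'force': array([-0.00244899,  0.30137331,  0.16051644]), 'torque': array([ 0.05482699,  0.03766637, -0.03303036]), 'grip_force': 0.0, 'grip_width': 85.55228337451562}
```

```bash
cat > h.py <<'E'
import numpy as np, cv2
from scipy.spatial.transform import Rotation as R
from rig import robot, hand, viewer, order, finder
def cloud(c,d):
    i=viewer.camera_info(c);K=i["mtx"];v,u=np.mgrid[:d.shape[0],:d.shape[1]]
    P=np.stack([(u-K[0,2])*d/K[0,0],(v-K[1,2])*d/K[1,1],d],-1)
    P=P@R.from_rotvec(i["orientation"]).as_matrix().T+i["xyz"]; P[d<=0]=np.nan
    return P
def onplane(c,uv,z):
    i=viewer.camera_info(c);K=i["mtx"]
    r=R.from_rotvec(i["orientation"]).apply([(uv[0]-K[0,2])/K[0,0],(uv[1]-K[1,2])/K[1,1],1])
    return i["xyz"]+r*(z-i["xyz"][2])/r[2]
E
python3 - <<'E'
from h import *
pts={"side":dict(carrier_center=(312.5,142.9),rest=(306.9,155.7),station=(246,213.3),flipper_seat=(232.9,210.3),flipper_bar=(215.8,225.6),station_nest=(257.4,192.1),beaker_base=(169,291.5)),
"top":dict(carrier_center=(376.3,209.4),rest=(366.8,207.9),station=(249.3,197.8),flipper_seat=(227.7,193.6),flipper_bar=(201.2,188),station_nest=(269.7,199.1),beaker_base=(139.8,197))}
z=dict(carrier_center=65,rest=0,station=0,flipper_seat=46,flipper_bar=45,station_nest=36,beaker_base=0)
for n in z: print(n,*[onplane(c,pts[c][n],z[n]).round(1) for c in pts])
for c in pts:
    C=cloud(c,np.load(f"pics/{c}_d.npy")); np.save(f"pics/{c}_c.npy",C)
a=cv2.imread("pics/top0.png")[120:280,90:430]
b=cv2.imread("pics/side0.png")[90:340,120:400]
cv2.imwrite("pics/a.png",cv2.resize(a,None,fx=2.3,fy=2.3,interpolation=2))
cv2.imwrite("pics/b.png",cv2.resize(b,None,fx=2.4,fy=2.4,interpolation=2))
E
```

```text
carrier_center [ 435.6 -313.2   65. ] [ 437.1 -315.2   65. ]
rest [ 456.9 -329.     0. ] [ 444.  -304.4    0. ]
station [470.1  55.2   0. ] [468.4  46.7   0. ]
flipper_seat [476.9 110.   46. ] [476.5 108.4  46. ]
flipper_bar [480.3 183.1  45. ] [491.5 185.7  45. ]
station_nest [470.1  -7.   36. ] [463.2 -13.6  36. ]
beaker_base [470.6 378.4   0. ] [465.3 375.6   0. ]
```

View pics/a.png

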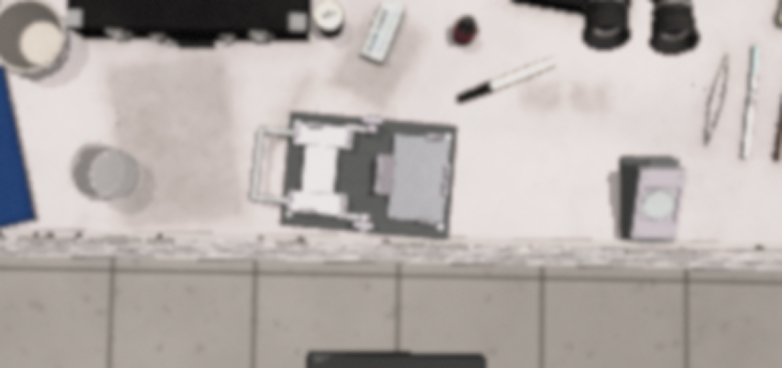

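View pics/b.png

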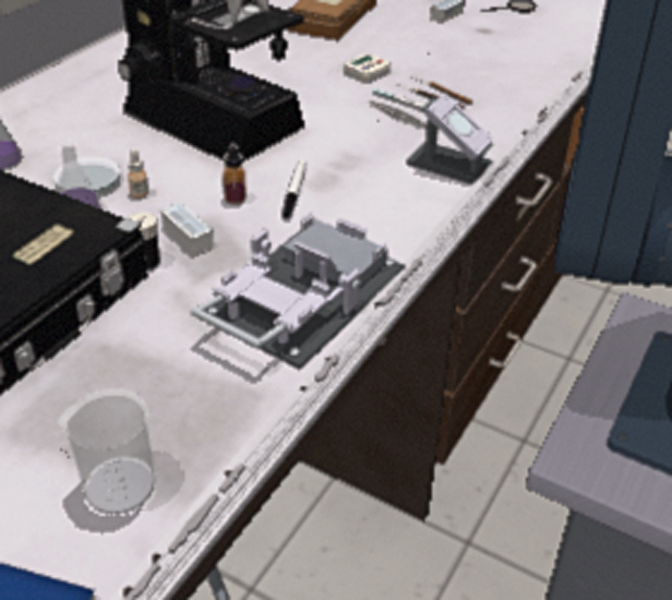

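```bash
python3 - <<'E'
from h import *
C={c:np.load(f"pics/{c}_c.npy") for c in ("top","side")}
P={c:np.load(f"pics/{c}_p.npy").astype(int) for c in C}
# bench height
for c in C:
    q=C[c].reshape(-1,3); m=(abs(q[:,0]-450)<60)&(abs(q[:,1]+170)<60); print(c,"bench",np.nanmedian(q[m,2]),np.nanstd(q[m,2]))
# station base by dark colour+height in top
for c in C:
    X=C[c]; g=P[c].max(-1)
    reg=(abs(X[...,0]-470)<130)&(abs(X[...,1]-50)<160)
    m=reg&((X[...,2]>4)|(g<110))&(X[...,2]<100)
    m=cv2.morphologyEx(m.astype(np.uint8),cv2.MORPH_OPEN,np.ones((7,7)))
    n,l,s,_=cv2.connectedComponentsWithStats(m); k=1+np.argmax(s[1:,4]); mm=l==k
    d=reg&mm&(g<110); print(c,"dark z",np.nanpercentile(X[d][:,2],[10,50,90]))
    if c=="top":
        # project contour to z of base plate
        z=np.nanmedian(X[d][:,2]); ys,xs=np.nonzero(mm)
        Q=np.array([onplane(c,(u,v),z)[:2] for u,v in zip(xs,ys)],np.float32)
        print(cv2.minAreaRect(Q))
    # bar
    b=(X[...,2]>35)&(X[...,2]<60)&(abs(X[...,0]-480)<70)&(X[...,1]>170)&(X[...,1]<205)
    q=X[b]; print(c,"bar n",len(q), q.mean(0), q.min(0),q.max(0))
    if len(q)>8: print(np.polyfit(q[:,0],q[:,1],1))
    # carrier
    b=(X[...,2]>25)&(X[...,2]<130)&(abs(X[...,0]-440)<75)&(abs(X[...,1]+315)<60)
    q=X[b]; 
    mu=np.median(q,0)
    for _ in range(6):
        _,_,V=np.linalg.svd(q-mu,full_matrices=False); nn=V[2]*np.sign(V[2,2]); e=(q-mu)@nn
        k=abs(e)<max(4,1.5*np.median(abs(e))); q=q[k]; mu=q.mean(0)
    print(c,"carr",len(b[b]),len(q),"n",nn.round(3),"tilt",np.degrees(np.arccos(nn[2])),"azim",np.degrees(np.arctan2(nn[1],nn[0])),np.std((q-mu)@nn))
    ex=np.array([-nn[0],-nn[1],0]); ex/=np.linalg.norm(ex); ex=ex-nn*(ex@nn); ex/=np.linalg.norm(ex); ey=np.cross(nn,ex)
    r=cv2.minAreaRect(np.c_[(q-mu)@ex,(q-mu)@ey].astype(np.float32))
    print("rect",r,"face centre",mu+ex*r[0][0]+ey*r[0][1],"ctr",mu+ex*r[0][0]+ey*r[0][1]-7*nn)
E
```

```text
top bench -1.4036759679920578 2.7638680670521025
side bench -3.0887905300132843 389.8684384674223
top dark z [2.76171289 6.37107913 9.61879287]
((477.0582275390625, 45.214542388916016), (211.59072875976562, 149.96234130859375), 87.41061401367188)
top bar n 128 [481.95467983 182.4746153   46.47838422] [439.03606151 170.02127824  39.24728391] [530.35711917 191.88834894  52.01624365]
[-4.21410536e-02  2.02784693e+02]
top carr 724 530 n [-0.513  0.004  0.859] tilt 30.841974863139612 azim 179.55509962198127 1.8441797908947177
rect ((-0.9588546752929688, -0.6310997009277344), (102.77375030517578, 57.9838752746582), 1.0679177045822144) face centre [ 438.62434006 -313.29152579   70.7959894 ] ctr [ 442.21293588 -313.31939171   64.78589759]
side dark z [ 6.20561543  8.41614807 36.44164544]
side bar n 150 [478.58193438 187.79368528  46.98358928] [435.30884402 170.2258511   38.65316336] [528.65433719 196.0391534   52.71897754]
[-4.07766411e-02  2.07308649e+02]
side carr 438 206 n [-0.478  0.055  0.877] tilt 28.747228063429013 azim 173.46425385159915 1.6946467505763556
rect ((5.290904998779297, 0.01239776611328125), (93.6057357788086, 59.993446350097656), 6.285024642944336) face centre [ 433.75049703 -308.35206135   67.44365751] ctr [ 437.09524193 -308.73526088   61.30640734]
```

```bash
cat >> h.py <<'E'
YAW=-0.044; ST=np.array([477.5,45.5,0])
def tool(pitch=0,yaw=0):  # tool down, x ahead; pitch>0 tips fingers forward
    return (R.from_euler("z",yaw)*R.from_euler("y",-pitch)*R.from_matrix(np.diag([1.,-1,-1]))).as_rotvec()
def tcp(grasp,rv): return np.asarray(grasp,float)-6*R.from_rotvec(rv).apply([0,0,1])
def st(x,y,z): return ST+R.from_euler("z",YAW).apply([x,y,z])
E
python3 - <<'E'
from h import *
rv=tool(np.radians(32),0.005); a=R.from_rotvec(rv).apply([0,0,1]); print(a)
c=np.array([440,-313,64.5])
print(robot.solve_ik(tcp(c-100*a,rv),rv),robot.solve_ik(tcp(c,rv),rv))
rp=tool(0,YAW); print(robot.solve_ik(tcp(st(0,62,46),rp),rp)); 
for s in (1,-1):
    rb=tool(0,YAW+s*np.pi/2); print([robot.solve_ik(tcp(st(0,y,z),rb),rb) for y,z in ((140,45),(0,185),(-140,45))])
if 1:
    hand.grip(85)
    robot.reach(tcp(c-100*a,rv),rv)
    print(robot.line_to(tcp(c+2*a,rv),velocity=70,until_force=6), robot.get_obs()["tool_pos"]-tcp(c+2*a,rv), robot.get_obs()["force"])
    p,d=viewer.capture("side"); cv2.imwrite("pics/g.png",cv2.resize(p[100:200,250:380,::-1],None,fx=5,fy=5)); print(robot.get_obs()["clock"])
E
```

```text
[ 0.52991264  0.00264959 -0.8480481 ]
[-1.1114059  -0.3847497  -0.57641044  1.11145345  0.49626871  2.09338695] [-0.99595649 -0.23719071 -0.64275506  0.84008156  0.46249831  2.21783989]
[ 0.08373235  0.02049353 -0.33942045  1.21088235  0.         -3.0138603 ]
[array([ 2.36466702e-01,  8.74653016e-02, -2.71608877e-01,  1.21172215e+00,
        4.44089210e-16,  1.85126303e+00]), array([-4.49280216e-02, -7.51890333e-02, -1.52335770e-01,  1.49364959e+00,
        4.44089210e-16,  1.56986831e+00]), array([-3.37218262e-01, -8.25809905e-03, -3.70400483e-01,  1.20865394e+00,
        4.44089210e-16,  1.27757806e+00])]
[array([ 0.2364667 ,  0.0874653 , -0.27160888,  1.21172215,  0.        ,
       -1.29032962]), array([-0.04492802, -0.07518903, -0.15233577,  1.49364959,  0.        ,
       -1.57172435]), array([-0.33721826, -0.0082581 , -0.37040048,  1.20865394,  0.        ,
       -1.86401459])]
False [ 0.10264763 -0.40834555  0.57207763] [ 0.16342647  0.05863688 -0.21179785]
3.7583
```

View pics/g.png

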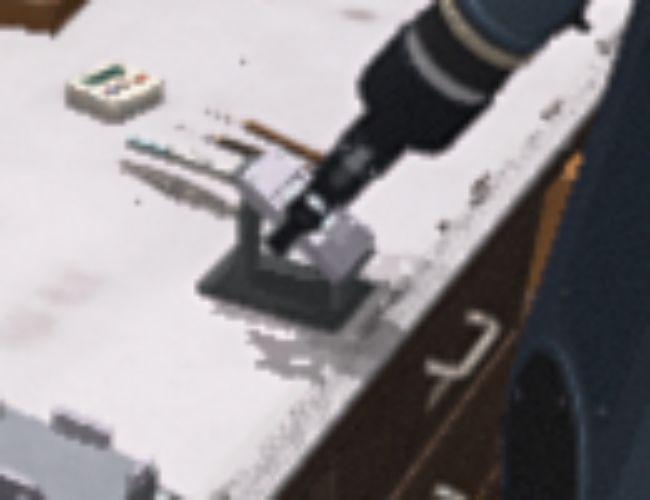

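```bash
python3 - <<'E'
from h import *
rv=tool(np.radians(32),0.005); a=R.from_rotvec(rv).apply([0,0,1]); c=np.array([440,-313,64.5])
hand.grip(50,40); o=robot.get_obs(); print(o["grip_width"],o["grip_force"],o["force"])
robot.line_to(tcp(c-60*a,rv),velocity=80)
robot.line_to(tcp(c-60*a+[0,0,80],rv),velocity=150)
rp=tool(0,YAW)
robot.reach(tcp(st(0,62,46+90),rp),rp)
o=robot.get_obs(); print(o["grip_width"],o["force"],o["clock"],o["q"],o["tool_pos"])
for k in ("side","top"):
    p,d=viewer.capture(k); np.save(f"pics/{k}1_d.npy",d); np.save(f"pics/{k}1_p.npy",p)
    q=p[140:270,170:320] if k=="side" else p[140:250,170:320]
    cv2.imwrite(f"pics/h_{k}.png",cv2.resize(q[:,:,::-1],None,fx=4.4,fy=4.4,interpolation=2))
E
```

```text
55.60104821475647 42.88357079029083 [-2.54227583  1.79182817  3.64992069]
55.05958244085684 [-1.05124853  0.17712442 -1.460433  ] 10.0083 [ 8.34520163e-02 -3.23033924e-02 -2.08646105e-01  1.39428520e+00
  2.63146558e-06 -3.01383328e+00] [480.30374906 107.3100221  142.04767225]
```

View pics/h_side.png

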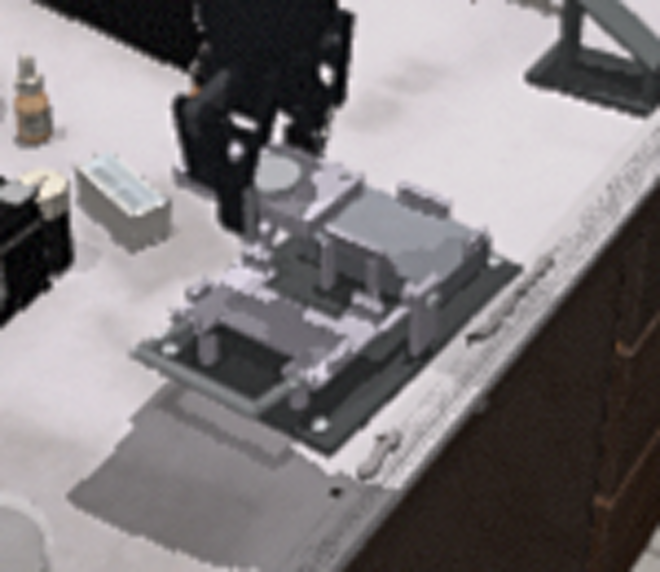

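View pics/h_top.png

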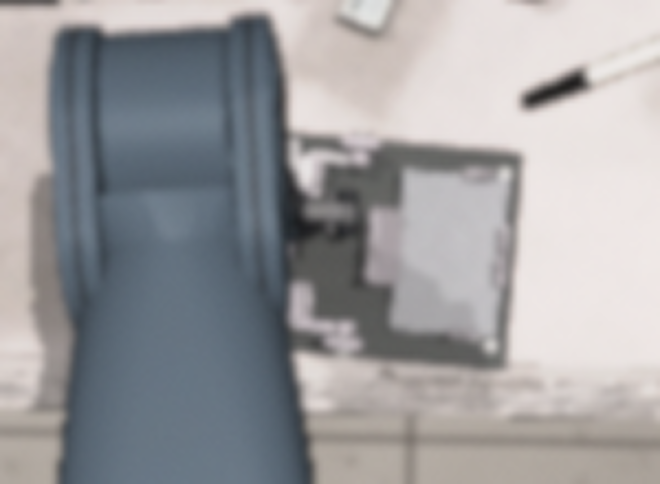

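```bash
python3 - <<'E'
from h import *
d=np.load("pics/side1_d.npy");p=np.load("pics/side1_p.npy").astype(int);X=cloud("side",d)
v,u=np.mgrid[:384,:512]
S=R.from_euler("z",YAW).inv().apply((X-ST).reshape(-1,3)).reshape(X.shape)
light=p.min(-1)>95
m=light&(u>205)&(u<256)&(v>168)&(v<200)&(S[...,2]>110)&(S[...,2]<165)&(abs(S[...,1]-62)<45)&(abs(S[...,0])<70)
q=S[m]; print(len(q),np.percentile(q,[1,50,99],axis=0).round(1))
f=m&(S[...,2]>130); q=S[f]
A=np.c_[q[:,:2],np.ones(len(q))]; w=np.ones(len(q),bool)
for _ in range(5):
    s=np.linalg.lstsq(A[w],q[w,2],rcond=None)[0]; e=q[:,2]-A@s; w=abs(e)<4
print("plane",s,w.sum(),np.std(e[w]),"z at centre",s[1]*62+s[2])
print("x ext",q[:,0].min(),q[:,0].max())
out=np.full((40,64,3),0,np.uint8)
for r in range(165,202,2): print(r,''.join('#' if m[r,c] else '.' for c in range(203,260)))
E
```

```text
371 [[-46.   35.3 129. ]
 [-17.8  65.2 145. ]
 [ 49.  103.2 149.4]]
plane [-4.12040650e-02 -1.42419093e-02  1.45480858e+02] 309 1.5315739854730335 z at centre 144.5978599284715
x ext -47.31581803816848 50.58553593778263
165 .........................................................
167 .........................................................
169 ...............................#........#................
171 ...............................#.........................
173 ...................###......####.........................
175 ...................##.....###########....................
177 .......##.................############.#####.............
179 ......###................#############.##########........
181 ......####...............#########################.......
183 ..........####...........#######..#############..#.......
185 ..............#...........###################..#.........
187 ................#..........###############...#...........
189 ................#..........############...#..............
191 .................#............#######...#................
193 ....................##................#..................
195 .........................................................
197 .........................................................
199 .........................................................
201 .........................................................
```

```bash
python3 - <<'E'
from h import *
for c in ("top","side"):
    X=np.load(f"pics/{c}_c.npy"); p=np.load(f"pics/{c}_p.npy").astype(int)
    S=R.from_euler("z",YAW).inv().apply((X-ST).reshape(-1,3)).reshape(X.shape)
    def ext(n,m):
        q=S[m]; print(c,n,len(q),"x",np.percentile(q[:,0],[2,50,98]).round(1),"y",np.percentile(q[:,1],[2,50,98]).round(1),"z",np.median(q[:,2]).round(1))
    x,y,z=np.moveaxis(S,-1,0)
    ext("flipper nest",(z>32)&(z<75)&(y>28)&(y<112)&(abs(x)<62))
    ext("floor-mid",(z>30)&(z<46)&(y>28)&(y<112)&(abs(x)<18))
    ext("fixed nest",(z>20)&(z<75)&(y<-28)&(y>-120)&(abs(x)<85))
    ext("cheeks+",(z>48)&(abs(y)<20)&(x>50)&(x<85)); ext("cheeks-",(z>48)&(abs(y)<20)&(x<-50)&(x>-85))
    ext("bar",(z>35)&(z<58)&(y>130)&(y<155)&(abs(x)<30))
E
```

```text
top flipper nest 728 x [-54.9  -0.6  55.1] y [ 31.   63.  103.3] z 38.0
top floor-mid 169 x [-17.   -0.3  17.2] y [41.5 60.4 79.9] z 37.5
top fixed nest 936 x [-56.2  -3.8  48.2] y [-101.2  -66.4  -30.3] z 27.9
top cheeks+ 36 x [53.  62.5 69.5] y [-15.1  -3.9   8. ] z 54.1
top cheeks- 35 x [-73.7 -67.7 -56.2] y [-11.8  -0.2  11.1] z 55.5
top bar 71 x [-28.8  -0.8  28.5] y [133.9 138.3 143.7] z 47.0
side flipper nest 679 x [-58.3  -4.8  51.7] y [ 30.1  66.5 104.6] z 38.9
side floor-mid 140 x [-17.2  -1.1  16.8] y [45.1 66.7 84.6] z 38.7
side fixed nest 557 x [-60.3  -9.2  46.9] y [-97.7 -68.9 -29.1] z 28.8
side cheeks+ 31 x [52.4 59.8 66.8] y [-8.8  4.2 13.9] z 53.7
side cheeks- 39 x [-75.8 -70.3 -58.4] y [-5.4  8.8 16.8] z 54.5
side bar 75 x [-27.7  -1.9  27.7] y [140.1 145.1 147.5] z 48.0
```

```bash
python3 - <<'E'
from h import *
for c in ("top","side"):
    X=np.load(f"pics/{c}_c.npy"); p=np.load(f"pics/{c}_p.npy").astype(int)
    S=R.from_euler("z",YAW).inv().apply((X-ST).reshape(-1,3)).reshape(X.shape)
    x,y,z=np.moveaxis(S,-1,0)
    def fit(n,m,ax):
        q=S[m]; w=np.ones(len(q),bool)
        for _ in range(6):
            k=np.polyfit(q[w,ax],q[w,1-ax],1); e=q[:,1-ax]-np.polyval(k,q[:,ax]); w=abs(e)<2.5*np.std(e[w])+.1
        print(c,n,w.sum(),"slope",k[0].round(4),"off",k[1].round(2),"sd",np.std(e[w]).round(1))
    fit("bar",(z>35)&(z<58)&(y>130)&(y<155)&(abs(x)<34),0)
    fit("floor",(z>30)&(z<46)&(y>28)&(y<95)&(abs(x)<18),0)
# base edges from grey gradient on top picture (rectified to z=6 plane in station frame, 1 mm/px)
p=np.load("pics/top_p.npy"); g=cv2.cvtColor(p,cv2.COLOR_RGB2GRAY)
i=viewer.camera_info("top");K=i["mtx"];Rc=R.from_rotvec(i["orientation"]).as_matrix()
xs,ys=np.meshgrid(np.arange(-100,101),np.arange(-140,141))
W=np.stack([*(ST[:2,None,None]+np.einsum('ij,jab->iab',R.from_euler("z",YAW).as_matrix()[:2,:2],np.stack([xs,ys]).astype(float))),np.full(xs.shape,6.)],-1)
q=(W-i["xyz"])@Rc; uv=q@K.T; uv=(uv[...,:2]/uv[...,2:]).astype(np.float32)
r=cv2.GaussianBlur(cv2.remap(g,uv[...,0],uv[...,1],cv2.INTER_CUBIC).astype(np.float32),(0,0),1.5)
gx=np.gradient(r,axis=1);gy=np.gradient(r,axis=0)
def edge(n,G,ax,lo,hi,rng,sgn):
    t=np.arange(*rng); o=[]
    for k in t:
        s=(G[k+140,lo+100:hi+100] if ax==1 else G[lo+140:hi+140,k+100])*sgn; o.append(lo+np.argmax(s))
    o=np.array(o,float); w=np.ones(len(t),bool)
    for _ in range(6): k=np.polyfit(t[w],o[w],1); e=o-np.polyval(k,t); w=abs(e)<max(1.5,2*np.median(abs(e)))
    print(n,k.round(4),"inl",w.mean().round(2))
edge("x+",gx,1,60,92,(-95,95),1); edge("x-",gx,1,-92,-60,(-95,95),-1)
edge("y+",gy,0,97,125,(-55,-50),1); edge("y-",gy,0,-125,-97,(-65,65),-1)
E
```

```text
top bar 82 slope -0.029 off 138.46 sd 2.9
top floor 169 slope -0.0332 off 60.43 sd 11.8
side bar 86 slope -0.0281 off 144.5 sd 2.1
side floor 140 slope -0.0353 off 66.54 sd 12.1
x+ [2.81000e-02 7.10991e+01] inl 0.86
x- [ 2.84000e-02 -7.75106e+01] inl 0.91
y+ [ -0. 111.] inl 1.0
y- [-2.720000e-02 -1.105521e+02] inl 1.0
```

```bash
sed -i 's/^YAW=.*/YAW=-0.072; ST=np.array([474.,46.,0])/' h.py; python3 - <<'E'
from h import *
rp=tool(0,YAW)
g=np.array([476.2,107.6])
robot.line_to(tcp([*g,46+24-2],rp),rp,velocity=80)
D=[]
for _ in range(4): p,d=viewer.capture("side"); D.append(d)
d=np.median(D,0); X=cloud("side",d); np.save("pics/side2_d.npy",d); np.save("pics/side2_p.npy",p)
S=R.from_euler("z",YAW).inv().apply((X-ST).reshape(-1,3)).reshape(X.shape); x,y,z=np.moveaxis(S,-1,0)
m=(z>66)&(z<84)&(y>20)&(y<100)&(abs(x)<58)&(p.min(-1)>95); q=S[m]
print(len(q),np.percentile(q,[1,3,50,97,99],axis=0).round(1))
for s in (-1,1):
    e=q[(q[:,0]*s>22)&(q[:,0]*s<46)]; print(s,len(e),np.percentile(e[:,1],[3,97]))
X0=np.load("pics/side_c.npy");S0=R.from_euler("z",YAW).inv().apply((X0-ST).reshape(-1,3)).reshape(X.shape);x,y,z=np.moveaxis(S0,-1,0)
f=S0[(z>33)&(z<44)&(abs(x)<18)&(y>30)&(y<100)]; print("floor y",np.percentile(f[:,1],[3,97])); 
f=S0[(z>44)&(z<62)&(abs(x)<64)&(y>25)&(y<105)]; print("walls",np.percentile(f,[2,98],axis=0))
cv2.imwrite("pics/i.png",cv2.resize(p[150:250,190:300,::-1],None,fx=6,fy=6,interpolation=2)); print(robot.get_obs()["clock"])
E
```

```text
332 [[-47.3  35.5  67.2]
 [-46.9  37.7  68.9]
 [-20.7  63.6  78.2]
 [ 41.4  91.5  80.4]
 [ 44.9  91.8  80.8]]
-1 140 [38.50725062 91.45869048]
1 23 [37.02231355 91.78068045]
floor y [45.03378084 84.1932845 ]
walls [[-56.98485874  28.02274717  44.29142588]
 [ 54.09395826 101.38323639  52.62568214]]
11.3083
```

View pics/i.png

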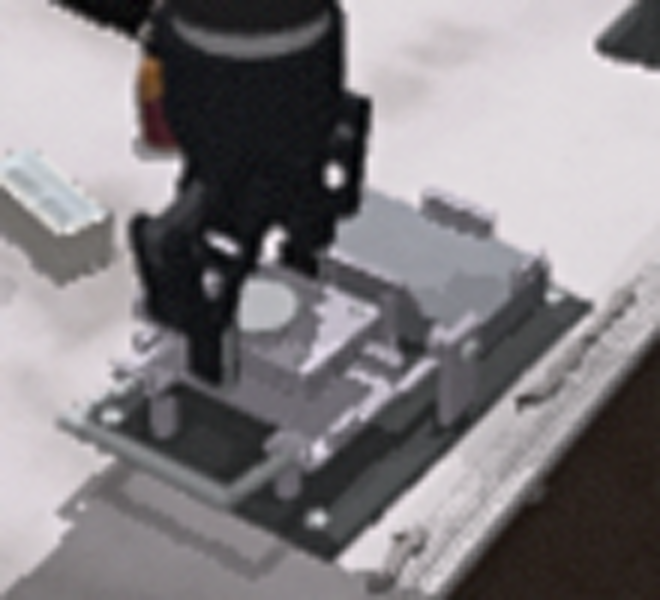

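```bash
python3 - <<'E'
from h import *
rp=tool(0,YAW); g=np.array([476.2,107.6])
print(robot.line_to(tcp([*g,46-2-1],rp),velocity=25,until_force=8)); o=robot.get_obs(); print(o["tool_pos"]-tcp([*g,44],rp),o["force"],o["torque"])
E
```

```text
False
[ 0.22060614  0.01719359 -0.75613984] [-0.69926782 -0.07479832 -2.76254355] [-0.00038061  0.01999158  0.04764212]
```

```bash
python3 - <<'E'
from h import *
rp=tool(0,YAW); g=np.array([476.2,107.6])
hand.grip(70); robot.line_to(tcp([*g,150],rp),velocity=120)
rb=tool(0,YAW-np.pi/2); b=st(0,140,45)+[0,-1,0]
robot.reach(tcp([*b[:2],150],rb),rb)
D=[]
for _ in range(3): p,d=viewer.capture("side"); D.append(d)
X=cloud("side",np.median(D,0)); S=R.from_euler("z",YAW).inv().apply((X-ST).reshape(-1,3)).reshape(X.shape); x,y,z=np.moveaxis(S,-1,0)
m=(z>45)&(z<65)&(y>45)&(y<85)&(abs(x)<40); q=S[m]
print(len(q),"z",np.percentile(q[:,2],[5,50,95]),"plane",np.linalg.lstsq(np.c_[q[:,:2]-[0,64],np.ones(len(q))],q[:,2],rcond=None)[0],robot.get_obs()["clock"])
cv2.imwrite("pics/j.png",cv2.resize(p[150:250,190:300,::-1],None,fx=6,fy=6,interpolation=2))
E
```

```text
257 z [48.37085551 51.14736413 53.6963698 ] plane [-7.21089847e-03  1.69953302e-02  5.11158091e+01] 15.4667
```

View pics/j.png

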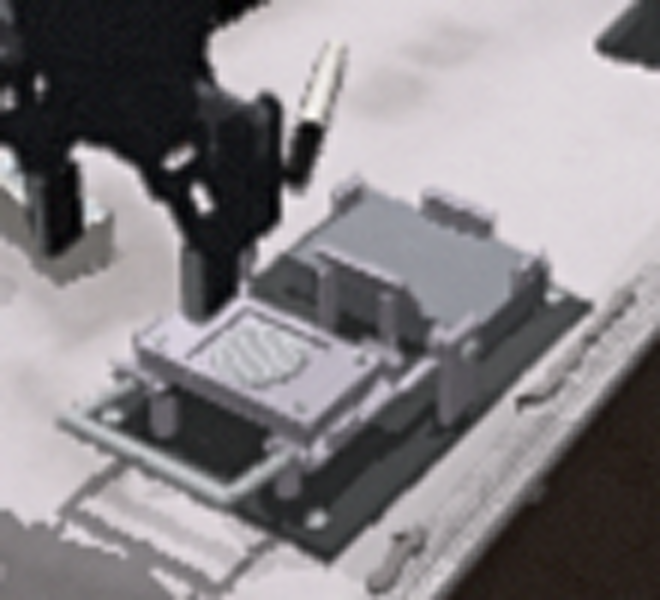

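```bash
python3 - <<'E'
from h import *
rb=tool(0,YAW+np.pi); b=st(0,140,45)+[0,-0.5,0]
hand.grip(34); robot.reach(tcp([*b[:2],130],rb),rb)
print(robot.get_obs()["q"][5],robot.line_to(tcp([*b[:2],43],rb),velocity=60,until_force=5)); print(robot.get_obs()["force"])
f0=robot.get_obs()["force"]
hand.grip(4,40); o=robot.get_obs(); print(o["grip_width"],o["grip_force"],o["force"]-f0,o["clock"],o["tool_pos"])
p,d=viewer.capture("side"); cv2.imwrite("pics/k.png",cv2.resize(p[150:250,190:300,::-1],None,fx=6,fy=6,interpolation=2))
E
```

```text
0.3072730486507755 False
[0.73670565 0.01622359 0.85111634]
8.675931670710913 38.92398476600647 [-0.33862063  2.91346597  0.11834097] 19.2417 [484.42839043 185.97213629  49.49048496]
```

View pics/k.png

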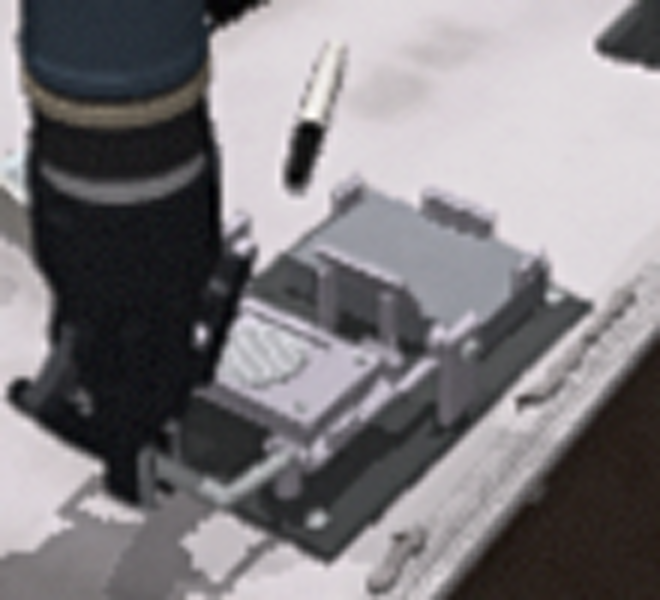

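```bash
python3 - <<'E'
from h import *
rb=tool(0,YAW+np.pi); c=st(0,0,45)+[0,0.8,0]; ey=R.from_euler("z",YAW).apply([0,1,0])
F=[]
for t in np.linspace(0,np.pi,19)[1:]:
    bar=c+140*(np.cos(t)*ey+np.sin(t)*np.array([0,0,1]))
    robot.line_to(tcp(bar-[0,0,2],rb),velocity=80); o=robot.get_obs(); F.append((round(np.degrees(t)),*o["force"].round(1)))
print(*F,sep="\n"); print(o["clock"],o["tool_pos"]-tcp(bar-[0,0,2],rb),o["grip_width"])
p,d=viewer.capture("side"); cv2.imwrite("pics/l.png",cv2.resize(p[130:230,200:310,::-1],None,fx=6,fy=6,interpolation=2))
E
```

```text
(10, np.float64(1.9), np.float64(1.1), np.float64(-2.6))
(20, np.float64(2.4), np.float64(2.9), np.float64(-1.4))
(30, np.float64(3.1), np.float64(4.2), np.float64(-0.7))
(40, np.float64(0.7), np.float64(6.7), np.float64(2.4))
(50, np.float64(0.9), np.float64(7.9), np.float64(5.9))
(60, np.float64(0.8), np.float64(9.6), np.float64(9.7))
(70, np.float64(-2.2), np.float64(7.9), np.float64(14.9))
(80, np.float64(-2.4), np.float64(4.6), np.float64(15.3))
(90, np.float64(-1.7), np.float64(1.1), np.float64(12.0))
(100, np.float64(0.3), np.float64(-0.3), np.float64(9.2))
(110, np.float64(1.6), np.float64(-1.3), np.float64(5.7))
(120, np.float64(2.8), np.float64(-2.0), np.float64(5.8))
(130, np.float64(4.6), np.float64(-2.5), np.float64(1.7))
(140, np.float64(5.6), np.float64(-1.5), np.float64(0.4))
(150, np.float64(6.8), np.float64(0.2), np.float64(0.0))
(160, np.float64(7.3), np.float64(0.2), np.float64(0.3))
(170, np.float64(7.9), np.float64(1.0), np.float64(1.0))
(180, np.float64(8.1), np.float64(0.8), np.float64(0.0))
27.5333 [ 0.68437947 -0.39088228 -2.0439886 ] 8.539782864662552
```

View pics/l.png

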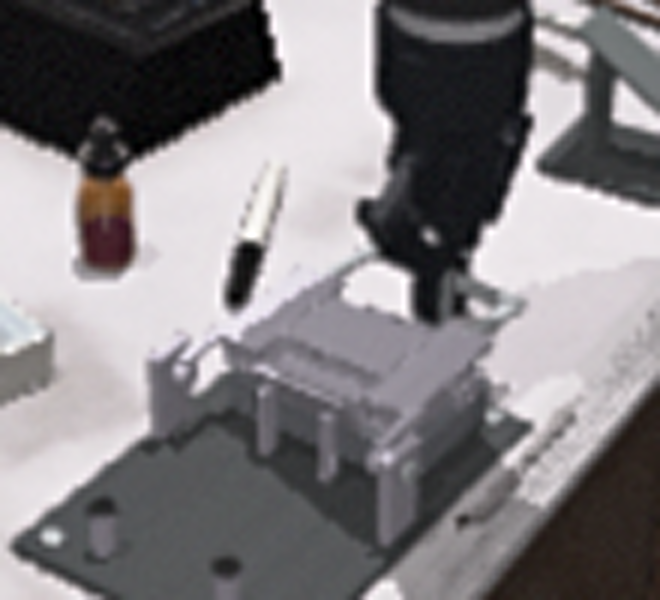

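```bash
cat >> h.py <<'E'
def flip():
    d=np.median([viewer.capture("side")[1] for _ in range(3)],0)
    S=R.from_euler("z",YAW).inv().apply((cloud("side",d)-ST).reshape(-1,3)); x,y,z=S.T
    q=S[(z>38)&(z<90)&(y<-35)&(y>-92)&(abs(x)<45)]; w=np.ones(len(q),bool)
    for _ in range(6):
        A=np.c_[q[:,0],q[:,1]+65,np.ones(len(q))]; s=np.linalg.lstsq(A[w],q[w,2],rcond=None)[0]; e=q[:,2]-A@s; w=abs(e)<4
    print("flipper plane",s.round(3),w.sum(),len(q))
    f=S[(z>35)&(z<70)&(y<-128)&(y>-150)&(abs(x)<45)]; print("bar z",len(f),np.median(f,0) if len(f) else "")
E
python3 - <<'E'
from h import *
flip()
p=robot.get_obs()["tool_pos"]
print(robot.line_to(p-[0,0,12],velocity=15,until_force=10)); o=robot.get_obs(); print(o["tool_pos"]-p,o["force"],o["grip_width"]); flip()
E
```

```text
flipper plane [ 0.0000e+00 -2.1000e-02  5.6384e+01] 311 381
bar z 68 [ -10.29152102 -135.68757997   50.94411149]
True
[ 0.1569776   0.01552374 -2.06493227] [-0.59861716 -0.21599118  3.55623818] 8.303118556372928
flipper plane [-2.0000e-03 -9.0000e-03  5.5507e+01] 305 374
bar z 68 [ -10.52692864 -135.594761     48.6392294 ]
```

```bash
python3 - <<'E'
from h import *
hand.grip(30); p=robot.get_obs()["tool_pos"]
robot.line_to(p+[0,0,150],velocity=100); robot.dwell(0.5); flip()
print(robot.get_obs()["clock"])
p,d=viewer.capture("side"); cv2.imwrite("pics/m.png",cv2.resize(p[130:230,200:310,::-1],None,fx=6,fy=6,interpolation=2))
E
```

```text
flipper plane [-5.0000e-03 -4.0000e-03  5.5457e+01] 303 364
bar z 85 [  -0.69852226 -134.78549133   48.06944651]
30.9417
```

View pics/m.png

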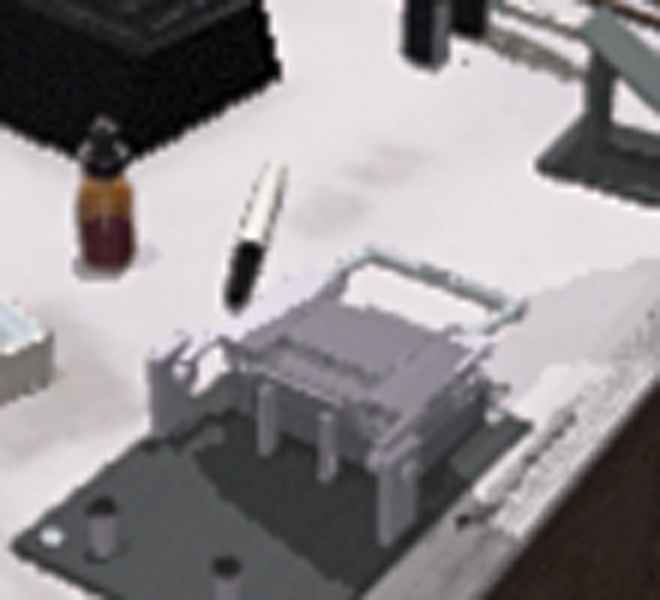

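```bash
python3 - <<'E'
from h import *
robot.reach([250,-400,260],tool(0,YAW+np.pi-0.9))
D=[]
for _ in range(4): p,d=viewer.capture("top"); D.append(d)
d=np.median(D,0); S=R.from_euler("z",YAW).inv().apply((cloud("top",d)-ST).reshape(-1,3)).reshape(384,512,3)
x,y,z=np.moveaxis(S,-1,0)
for y0 in range(-108,-20,4):
    r=[]
    for x0 in range(-54,55,9):
        m=(abs(y-y0)<3)&(abs(x-x0)<5.5); r.append(f"{np.median(z[m]):4.0f}" if m.any() else "   .")
    print(y0,*r)
cv2.imwrite("pics/n.png",cv2.resize(p[150:245,200:310,::-1],None,fx=6,fy=6,interpolation=2)); print(robot.get_obs()["clock"])
E
```

```text
-108    6   30   51    7    6    6    6    6    7    7    6   51    6
-104    8   50   52   18   25   41   25   41   43    7   24   52    6
-100   10   55   54   28   29   41   40   40   40   27   29   53   54
-96   33   54   55   27   28   28   27   29   27   28   54   55   54
-92   30   54   55   42   28   35   41   28   27   38   54   55   54
-88   30   54   54   42   40   41   42   41   41   40   54   54   55
-84   53   54   54   53   47   43   43   44   49   42   55   55   55
-80   48   54   53   54   55   55   55   55   54   55   56   55   54
-76   48   54   53   54   54   54   55   55   54   54   54   54   55
-72   42   54   54   54   55   54   55   54   55   55   54   54   53
-68   42   55   54   54   54   56   55   55   55   56   56   55   53
-64   30   54   54   55   55   55   55   55   55   55   56   56   54
-60   30   55   55   55   55   54   54   55   55   54   54   54   55
-56   54   55   55   55   54   54   54   54   55   54   56   54   55
-52   54   54   55   55   55   55   54   54   54   54   55   55   55
-48    8   55   55   54   54   54   55   55   54   55   55   54   54
-44    8   55   54   54   52   54   43   48   54   53   55   54   53
-40   31   54   54   48   42   42   42   42   43   43   55   55   54
-36   54   53   54   43   42   42   35   35   43   43   53   55   55
-32   54   54   54   31   32   34   30   32   34   30   54   55   56
-28   54   54   53   28   36   40   39   38   37   36   31   55   55
-24   54    6    6    6   44   42   44   45   44   39    6    7   53
32.6167
```

View pics/n.png

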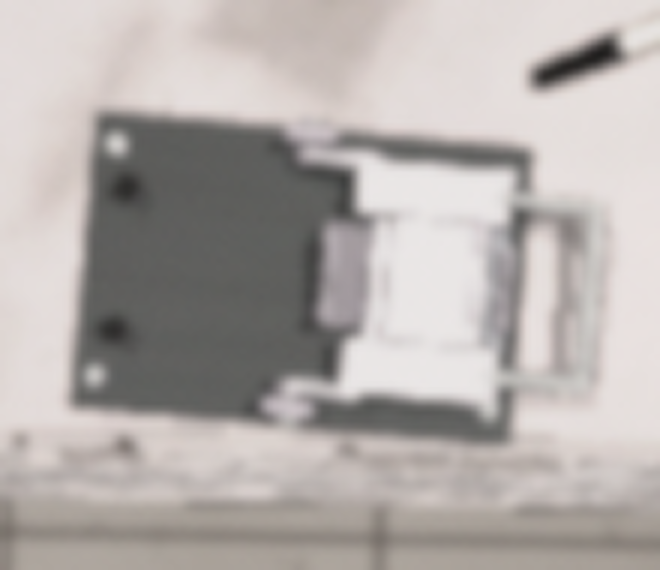

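```bash
python3 -c "
from rig import order; print(order.finish_job())"
```

```text
the job is handed in; nothing more can be done
None
```

The flipper is over on its stop, the carrier lies flat in the fixed nest by depth measurement, the beaker was not touched, and the job was handed in at about 33 s; the call returned no verdict.

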